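# Fit the second guide rod to a router base

## Task

Take the loose steel guide rod from its wooden rest and thread it through the two empty bushings on the robot's side of the router base, one after the other, until its ends stand level with those of the rod already fitted on the other side. Keep hold of it there and finish while still gripping it, so that I can tighten the thumbscrew; do not shift the fitted rod or the things standing about.

Things in the scene. Friction and masses are not known exactly. Their poses are not given: they have to be found in the camera images.
- router_base: Cast router base, motor out, on a 180 x 180 x 30 mm board; fixed. Origin: centre of the board's underside, on the bench; z up, y along its two level parallel bores (x -50 mm: empty; +50 mm: fitted rod), yaw within 0.2. Flange radius 82 mm, top 43 mm above the bench; mid sleeve radius 40 mm, top 107 mm. Past the board (y beyond +-90 mm) the rod is free to be held from above.
- bore_mid (a point): Point on the axis of the empty bore, midway between its two bushings, 58 mm above the bench; axes as router_base (y along the bore). Bored 13 mm for the 10 mm rod. A wooden knob handle of radius 20 mm stands out above this point, its underside 75 mm above the bench, reaching 50 mm beyond the bore.
- bushing_right (a point): Centre of the empty bore's bushing on the -y side, on the bore's axis, 44 mm from bore_mid: a boss 24 mm wide (x), 20 mm long (y), bored 13 mm through, top 71 mm above the bench; a thumbscrew of radius 8 mm on it reaches 90 mm. Its outer face is 54 mm from bore_mid. The rod may enter from either side.
- bushing_left (a point): The same for the bushing on the +y side (no thumbscrew on this boss).
- twin_mid (a point): Middle of the guide rod already fitted in the far pair of bushings and screwed tight: 260 mm long, 10 mm in diameter, parallel to the base's y, its middle up to 15 mm to either side of the base's centre along y. It shows how far the loose rod must go. Axes as router_base.
- rod_mid (a point): Middle of the loose guide rod: plain round steel, 260 mm long, 10 mm in diameter, both ends alike with rounded edges, 110 to 225 g; its axis is its own y axis. It starts level on the rest, axis 30 mm above the bench. Gripped far from its middle, it may droop in the fingers; once it lies in both bushings the grip can be shifted.
- rod_end_a (a point): The end of the loose rod at its own y = -130 mm, on its axis.
- rod_end_b (a point): The end of the loose rod at its own y = +130 mm, on its axis.
- rest: Wooden rest, fixed to the bench left or right of the router base, nearer the robot, yaw within 0.2. Foot 50 x 170 x 4 mm; two notched blocks at y -70 and +70 mm, 50 mm wide (x), 14 mm thick, top 36 mm. The rod lies along y in the notches (12 mm wide), its middle within 10 mm of the rest's; lift it straight up. It can be gripped between the blocks (126 mm apart). Origin: centre of the underside.
- motor: Bystander: the router's motor stood upright across from the rest, a cylinder 86 mm in diameter, 160 mm tall. Origin: centre of its underside.
- glue: Bystander: yellow glue bottle, 66 mm in diameter, 171 mm tall, beyond the router base. Origin: centre of its underside.
- driver: Bystander: screwdriver, 190 mm long, lying beyond the router base. Origin: about its middle, on the bench.
Mind the look-alikes: they are no part of the job. Of the things like the rest, leave any that is pink or turquoise; of the rest the smaller one is meant.

How it is judged:
On the way, in this order (a step that is already met when the one before it is completed fails the run):
1. the loose rod is lifted clear of its rest in the gripper (height (world z) of rod_mid above 0.045 m and contact force between the fingers and rod above 2 N and contact force between rod and rest below 0.1 N), for 0.1 s.
2. its leading end is through the first bushing (((y of rod_end_a in the frame of bore_mid between -0.034 and 0.034 m and x of rod_end_a in the frame of bore_mid between -0.012 and 0.012 m and z of rod_end_a in the frame of bore_mid between -0.012 and 0.012 m) or (y of rod_end_b in the frame of bore_mid between -0.034 and 0.034 m and x of rod_end_b in the frame of bore_mid between -0.012 and 0.012 m and z of rod_end_b in the frame of bore_mid between -0.012 and 0.012 m))), for 0.05 s.
3. its leading end is through the second bushing too, so that it spans both (y of rod_mid in the frame of bore_mid between -0.074 and 0.074 m and x of rod_mid in the frame of bore_mid between -0.005 and 0.005 m and z of rod_mid in the frame of bore_mid between -0.005 and 0.005 m and angle between the y axis of rod_mid and the y axis of router_base, either way round below 0.06 rad), for 0.05 s.
At the end, for the whole second after the job is handed in: The loose rod lies through both empty bushings (its middle within 4 mm of the bore's axis, parallel to it within 0.06 rad), its ends level with the fitted rod's within 8 mm along the bore, at rest (below 10 mm/s), gripped by the fingers (more than 2 N); the fitted rod has not shifted by 4 mm (y of rod_mid in the frame of twin_mid between -0.008 and 0.008 m and x of rod_mid in the frame of bore_mid between -0.004 and 0.004 m and z of rod_mid in the frame of bore_mid between -0.004 and 0.004 m and angle between the y axis of rod_mid and the y axis of router_base, either way round below 0.06 rad and contact force between the fingers and rod above 2 N and contact force between rod and rest below 0.1 N and linear speed of rod below 0.01 m/s and distance of twin_mid from where it was at the start of the episode below 0.004 m); the arm keeps its last pose, push and grip.
It fails at once if the fitted rod is shifted (6 mm) (distance of twin_mid from where it was at the start of the episode above 0.006 m).
It fails at once if a bystander (motor, glue bottle, screwdriver) is moved by more than 20 mm (distance of any of motor, glue, driver from where it was at the start of the episode above 0.02 m).
It also fails if it takes over 54 s, if anything falls off the work surface, if the arm or the gripper's body presses on something with over 40 N, if the wrist force passes 120 N, or if a joint passes its speed limit or range.

## Robot

A 6-joint arm with a two-finger parallel gripper is mounted at the origin on the work surface. World frame = base frame: x ahead of the robot, y to its left, z up, the work surface at z = 0. Lengths are in m, angles in rad, forces in N, time in s.
With the tool pointing down it reaches from about 0.35 to 0.775 m from the base axis. Payload 5.5 kg.
Tool frame: the origin (TCP) lies at the very end of the fingers, on their centre line; the grasp point (between the pads) lies 19 mm behind it; z points along the fingers, y is the line along which they close (so a half turn about z gives the same grasp; the last joint's range is limited). The gripper opens to 85 mm and grips with 20 to 120 N. Pads are 22 mm wide; open, the fingers measure 114 mm over their backs; the gripper's body (76 mm by 85 mm) begins 54 mm behind the grasp point. The pads swing forward as they close: fully open they stand 13 mm farther back than shut.
Start: joints at [-1.289, 0.313, 0.046, 1.304, 0, 1.431], TCP at [0.235, -0.525, 0.231] pointing down, gripper open.
Joint ranges: [-2.76, 2.76], [-0.86, 1.69], [-1.03, 1.26], [-2.2, 2.34], [-1.47, 1.5], [-3.14, 3.14]. Speed limits (rad/s): [2.57, 2.57, 3.14, 3.14, 3.14, 3.14].

## Interface

Orientations are given as a unit quaternion [w, x, y, z].
In Python, from workcell import observe, get_image, finish_job gives the robot as it stands. The module is installed in compiled form; this text tells all that it offers.
- The arm moves only by the tool step_arm, never from a script. Its argument "moves" is a list of rows, each a list of 6 numbers: the shift along the tool's x, y, z scaled (see below), then the turn, a rotation vector about the tool's x, y, z scaled (see below). In form: [[x, y, z, rx, ry, rz], ...]. A call has 1 to 20 rows; each row is the pose to reach, as a shift and turn from the pose commanded when the call began, along the tool's axes at that moment; what a row does not reach only later rows make up. The controller multiplies each number of a shift by 250 mm and each number of a turn by pi/4 rad. A row lasts 1/8 s, in which the tool goes at most 62.5 mm and 10.7 degrees, less where a joint would pass 70% of its speed; a pose out of reach is approached as far as the arm can. A call with a number of a shift or a turn outside -1 to 1 is refused whole. A call with a gripper value outside its range is refused whole. "claw" is the gripper command: -1 is fully open, 1 is shut, values between are in proportion, set as the call begins (left out, the last holds). The fingers move at their own pace and stop on an object; "force" is the grip in N (left out, the last holds). Time passes only in rows, so rows that repeat a pose let the fingers close. It gives the time, the measured TCP pose, the force, the opening and the grip force at its end, in the units of the state.
- observe(): the state, without advancing time (a new reading comes with each control period).
- get_image(name): name is "side" or "top"; returns a dict with "color" (420x560x3 uint8, blue, green, red), "fx", "fy", "cx", "cy" (pixels), "rvec" (rotation vector, rad) and "tvec" (3), from world to camera coordinates, as OpenCV has them. Camera axes: x right, y down, z forward; pixel columns grow to the right and rows downward; lengths in m; the calibration is good to about 2 mm. A picture is of the moment at which its call begins. There is no depth.
- finish_job(): hands the job in; it is judged then, once.
The state is a dict: "time_s": time; "joints": joint angles; "dq": joint speeds; "joint_efforts": joint torques, N m; "eef_pos": TCP position; "tool_rot": TCP orientation; "ft_force": force on the tool from outside, world axes, zero at the start; "torque": the same for the moment, N m; "gripper_width": finger opening in m; "grasp_force": force on a finger pad.
Only numpy, scipy, OpenCV 4.12 (cv2) and the standard library are available. Lean on these libraries where they do the work, as an engineer would, in place of code of your own. Each camera call takes 0.05 s, during which the arm holds its last target. There are 200 camera calls.

## Working session

There is one attempt and no reset: what is moved stays moved. The work goes in short steps, Python scripts to look and compute and a tool call to move; the robot and the scene stay as the last step left them, time stands still between calls to the robot, and variables do not carry over. Pictures are saved under pics/ and viewed, at most 10 in all, crops included, and the job is handed in when it is done.

Besides the shell and the picture viewer there is one more tool, called by a JSON object that holds its "api" and its "payload", one argument or row to a line. step_arm: Moves the arm, as the interface text tells. Shifts and turns lie within -1 to 1; 1 stands for 250 mm of shift or pi/4 rad of turn. Its arguments: {"type":"object","properties":{"moves":{"type":"array","items":{"type":"array","items":{"type":"number","minimum":-1,"maximum":1}}},"claw":{"type":"number"},"force":{"type":"number"}},"required":["moves"]}

```bash
mkdir -p pics; python3 - <<'E'
from workcell import observe,get_image
import cv2,numpy as np,pickle
for n in("top","side"):
    d=get_image(n);cv2.imwrite(f"pics/{n}0.png",d["color"]);pickle.dump(d,open(f"{n}0.pkl","wb"))
    R=cv2.Rodrigues(np.array(d["rvec"],float))[0];print(n,d["fx"],d["cx"],d["cy"],-R.T@np.array(d["tvec"]).ravel(),R.round(2).tolist())
print(observe())
E
```

```text
top 422.564879964892 278.5576475837814 209.07554124846098 [0.40095121 0.01942458 1.11486701] [[0.0, -1.0, 0.01], [-1.0, -0.0, -0.08], [0.08, -0.01, -1.0]]
side 444.47983448181833 278.44004196613014 211.191193327591 [0.05120615 0.82460111 0.71541656] [[-0.88, -0.48, 0.02], [-0.29, 0.49, -0.82], [0.38, -0.73, -0.57]]
{'time_s': 0.1, 'joints': array([-1.28857433e+00,  3.13992588e-01,  4.51033941e-02,  1.30358307e+00,
        1.30269159e-05,  1.43120247e+00]), 'dq': array([ 0.00045167, -0.00393254,  0.00413184, -0.00108649,  0.00139981,
        0.00078371]), 'joint_efforts': array([ 2.33463310e-03, -4.81725204e+01,  2.99244493e+01,  1.26958548e-02,
       -2.02106935e-04, -7.62782605e-06]), 'eef_pos': array([ 0.23528899, -0.52417173,  0.23046416]), 'tool_rot': array([-8.36305093e-04,  9.77840903e-01,  2.09347717e-01, -5.32115761e-05]), 'ft_force': array([-0.58034995,  0.8326382 ,  0.27810881]), 'torque': array([-0.0173453 , -0.00193908,  0.04443968]), 'grasp_force': 0.0, 'gripper_width': 0.08555499953612834}
```

View pics/top0.png

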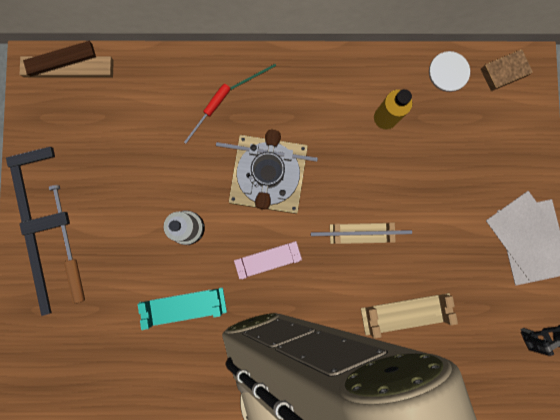

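View pics/side0.png

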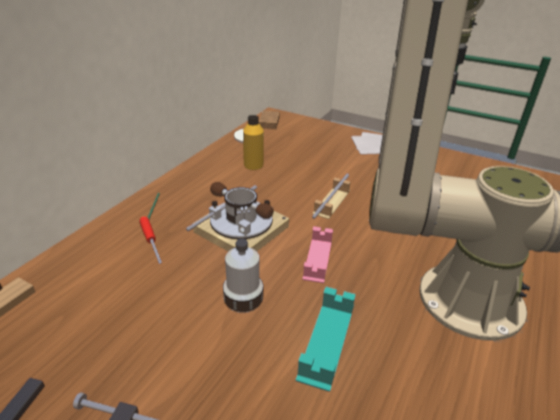

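The top view shows the base centred near (268,172), the fitted rod from (217,145) to (317,159), and the loose rod from (312,234) to (411,232) on the small wooden rest. In the side view, the base is near (242,215) and the loose rod near (332,197).

```bash
python3 - <<'E'
import cv2
a=cv2.imread("pics/top0.png")[125:245,205:425];b=cv2.imread("pics/side0.png")[165:265,180:360]
cv2.imwrite("pics/topc.png",cv2.resize(a,(792,432),interpolation=cv2.INTER_CUBIC))
cv2.imwrite("pics/sidec.png",cv2.resize(b,(792,440),interpolation=cv2.INTER_CUBIC))
E
```

```text
(no output)
```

View pics/topc.png

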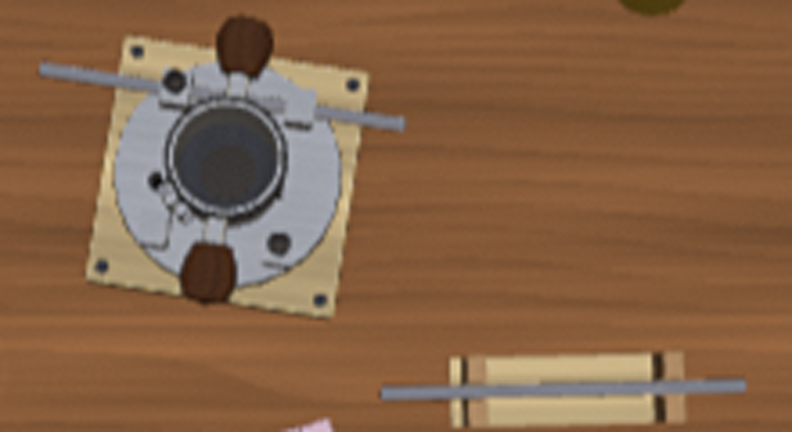

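View pics/sidec.png

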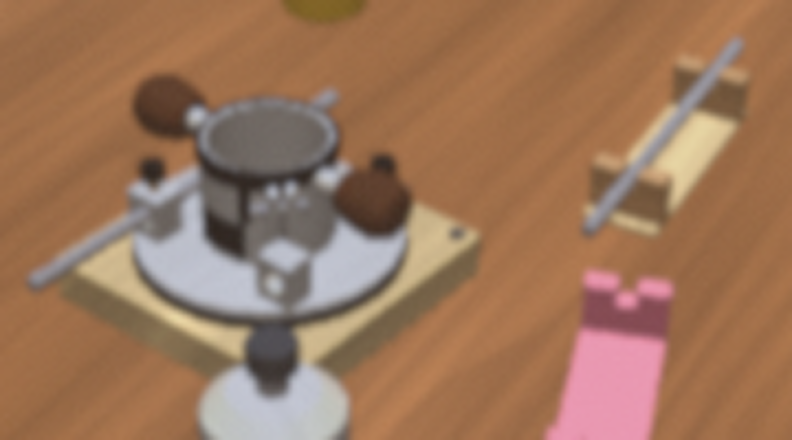

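The top crop shows the board corners at (125,37), (369,73), (332,319) and (87,281), with the fitted rod from (41,68) to (404,124) and the loose rod from (382,393) to (745,385). The side crop shows the fitted rod from (36,282) to (335,97) and the loose rod from (590,230) to (738,43). The rest is on the -y side, so I'll insert from there.

```bash
cat > h.py <<'E'
import cv2,numpy as np
from workcell import observe,get_image
def gray(im):  # low-saturation score
    f=im.astype(np.float32); return 60-(f[...,2]-f[...,0])   # red minus blue
def smp(S,p): return cv2.remap(S,p[...,0].astype(np.float32),p[...,1].astype(np.float32),cv2.INTER_LINEAR)
def fit(d,p0,p1,free=((0.05,.95),),ends=(1,1),w=5):
    """subpixel line of a grey rod; returns line (pt,dir) and end pixels p0,p1"""
    S=gray(d["color"]);p0,p1=np.float64(p0),np.float64(p1)
    for it in range(3):
        u=(p1-p0);L=np.linalg.norm(u);u/=L;n=np.array([-u[1],u[0]])
        t=np.concatenate([np.arange(a*L,b*L,.5) for a,b in free]);o=np.arange(-w,w+.01,.25)
        V=smp(S,p0+t[:,None,None]*u+o[None,:,None]*n)
        V=V-np.maximum(np.median(V[:,:4],1),np.median(V[:,-4:],1))[:,None];V=np.clip(V-.3*V.max(1,keepdims=True),0,None)
        c=(V*o).sum(1)/V.sum(1);k=np.ones(len(c),bool)
        for _ in range(4):
            q=np.polyfit(t[k],c[k],1);r=c-np.polyval(q,t);k=abs(r)<max(2.0*r[k].std(),.1)
        f=lambda s:p0+s*u+np.polyval(q,s)*n
        a,b=f(0),f(L);u2=(b-a)/np.linalg.norm(b-a)
        for j,(e,sg) in enumerate(((a,-1),(b,1))):
            if ends[j]:
                s=np.arange(-7,7,.1);v=smp(S,(e+sg*s[:,None]*u2)[None])[0]
                lo,hi=np.median(v[-30:]),np.median(v[:30]);i=np.where(v>(lo+hi)/2)[0].max()
                e=e+sg*s[i]*u2
            if j==0:p0=e
            else:p1=e
    return p0,p1,r[k].std()
def cam(d):
    R=cv2.Rodrigues(np.float64(d["rvec"]))[0];return R,-R.T@np.float64(d["tvec"]).ravel()
def ray(d,p):
    R,C=cam(d);v=R.T@np.array([(p[0]-d["cx"])/d["fx"],(p[1]-d["cy"])/d["fy"],1]);return C,v/np.linalg.norm(v)
def onz(d,p,z): C,v=ray(d,p);return C+v*(z-C[2])/v[2]
def proj(d,P): return cv2.projectPoints(np.float64(P).reshape(-1,1,3),np.float64(d["rvec"]),np.float64(d["tvec"]),np.array([[d["fx"],0,d["cx"]],[0,d["fy"],d["cy"]],[0,0,1.]]),None)[0].reshape(-1,2)
def tri(d1,p1,d2,p2):
    A=[];b=[]
    for d,p in((d1,p1),(d2,p2)):
        C,v=ray(d,p);M=np.eye(3)-np.outer(v,v);A.append(M);b.append(M@C)
    A=np.vstack(A);b=np.hstack(b);X=np.linalg.lstsq(A,b,rcond=None)[0];return X,np.linalg.norm(A@X-b)
def line3(d1,a,d2,b):
    """3D line from two image lines (end pixel pairs); returns ends from view 1's and view 2's pixels"""
    N=[np.cross(ray(d,p[0])[1],ray(d,p[1])[1]) for d,p in((d1,a),(d2,b))];N=[n/np.linalg.norm(n) for n in N]
    u=np.cross(*N);u/=np.linalg.norm(u)
    out=[]
    for d,p,n in((d1,a,N[1]),(d2,b,N[0])):
        Co=cam(d2 if d is d1 else d1)[1]
        for q in p:
            C,v=ray(d,q);out.append(C+v*(n@(Co-C))/(n@v))
    return np.array(out)
def full(p,c,s): return (np.float64(p)+.5)/s-.5+np.float64(c)
E
cat > m0.py <<'E'
from h import *;import pickle
T=pickle.load(open("top0.pkl","rb"));S=pickle.load(open("side0.pkl","rb"))
t=lambda *p:full(p,(205,125),3.6); s=lambda *p:full(p,(180,165),4.4)
np.set_printoptions(precision=4,suppress=True)
cs=[onz(T,t(*p),.03) for p in((125,37),(369,73),(332,319),(87,281))]
print("board",np.mean(cs,0),[np.linalg.norm(cs[i]-cs[i-1]) for i in range(4)])
e=cs[0]-cs[1]+cs[3]-cs[2];print("yaw",np.arctan2(-e[0],e[1]))
for nm,a,b,fa,fb in(("twin",(t(41,68),t(404,124)),(s(36,282),s(335,97)),((.03,.2),(.82,.97)),((.03,.3),)),
              ("rod",(t(382,393),t(745,385)),(s(590,230),s(738,43)),((.05,.18),(.3,.72),(.85,.95)),((.05,.9),))):
    A=fit(T,*a,fa);B=fit(S,*b,fb);print(nm,A,B)
    P=line3(T,A[:2],S,B[:2]);print(P.tolist().__repr__()[:0],P)
    z=.058 if nm=="twin" else .03
    for d,q in((T,A),(S,B)):
        X=[onz(d,x,z) for x in q[:2]];v=X[0]-X[1];print("  plane",(X[0]+X[1])/2,np.linalg.norm(v),"yaw",np.arctan2(-v[0],v[1]),X)
print(onz(T,t(570,390),0.02))
E
python3 m0.py
```

```text
board [0.5777 0.0399 0.03  ] [np.float64(0.17951245261482443), np.float64(0.17874430574712563), np.float64(0.18067436702629913), np.float64(0.17739106448924957)]
yaw -0.15051940774580486
twin (array([215.5099, 143.6051]), array([317.1477, 159.1933]), np.float64(0.0407693762751403)) (array([186.2953, 229.5106]), array([255.7376, 185.3091]), np.float64(0.06513936154314288))
 [[ 0.6505  0.1731  0.0565]
 [ 0.6103 -0.0848  0.0588]
 [ 0.6498  0.1686  0.0566]
 [ 0.6094 -0.0908  0.0588]]
  plane [0.6303 0.044  0.058 ] 0.26078223124194716 yaw -0.15287815102467986 [array([0.6502, 0.1728, 0.058 ]), array([ 0.6105, -0.0849,  0.058 ])]
  plane [0.6293 0.039  0.058 ] 0.2648508584170694 yaw -0.14569319743772396 [array([0.6485, 0.1701, 0.058 ]), array([ 0.6101, -0.092 ,  0.058 ])]
rod (array([310.1499, 233.8063]), array([411.5841, 231.6162]), np.float64(0.03875008582904906)) (array([312.4653, 217.4359]), array([347.7515, 173.5636]), np.float64(0.086002639220643))
 [[ 0.4223 -0.0687  0.0259]
 [ 0.428  -0.3309  0.0245]
 [ 0.4224 -0.0739  0.0259]
 [ 0.4284 -0.3462  0.0244]]
  plane [ 0.4251 -0.1987  0.03  ] 0.26085948639867007 yaw 0.021705553249782444 [array([ 0.4222, -0.0683,  0.03  ]), array([ 0.4279, -0.3291,  0.03  ])]
  plane [ 0.4228 -0.2027  0.03  ] 0.26821392385472836 yaw 0.019041685591862798 [array([ 0.4202, -0.0686,  0.03  ]), array([ 0.4253, -0.3368,  0.03  ])]
[ 0.4246 -0.2061  0.02  ]
```

```bash
cat > go.py <<'E'
import sys;from h import *
from scipy.spatial.transform import Rotation as Ro
def row(P,yaw,tilt=0,fr=1):
    """tool x along yaw'd y axis, tool z down; tilt>0 raises the leading (+y) end"""
    o=observe();q=o["tool_rot"];R0=Ro.from_quat([*q[1:],q[0]])
    x=np.array([-np.sin(yaw),np.cos(yaw),0]);z=np.array([0,0,-1.]);y=np.cross(z,x)
    R=Ro.from_matrix(np.column_stack([x,y,z]));R=R*Ro.from_rotvec([0,tilt,0])
    print("t",round(o["time_s"],2),"pos",o["eef_pos"].round(4),"w",round(o["gripper_width"],4),"F",round(o["grasp_force"],1),"row",
     np.r_[R0.inv().apply((np.array(P)-o["eef_pos"])*fr)/.25,(R0.inv()*R).as_rotvec()*fr/(np.pi/4)].round(4).tolist())
if __name__=="__main__": row([float(v) for v in sys.argv[1:4]],*[float(v) for v in sys.argv[4:]])
E
python3 go.py .426 -.244 .12 .0217 0 .5
```

```text
t 0.1 pos [ 0.2353 -0.5242  0.2305] w 0.0856 F 0.0 row [0.5773, -0.3547, 0.2217, -0.0008, -0.0008, -0.7453]
```

{"api": "step_arm", "payload": {
  "moves": [
    [0.1924,-0.1182,0.0739,0,0,-0.2484],
    [0.3849,-0.2365,0.1478,0,0,-0.497],
    [0.577,-0.355,0.222,0,0,-0.7453],
    [0.577,-0.355,0.222,0,0,-0.7453],
    [0.577,-0.355,0.222,0,0,-0.7453]
  ],
  "claw": 0
}}

```text
time_s: 0.72
eef_pos: [0.3308, -0.3849, 0.1759]
tool_rot: [0.0, 0.876, 0.482, -0.0]
ft_force: [0.1, 0.4, -0.1]
gripper_width: 0.0427
grasp_force: 0.0
```

```bash
python3 go.py .426 -.244 .10 .0217
```

```text
t 0.72 pos [ 0.3308 -0.3849  0.1759] w 0.0427 F 0.0 row [0.6799, 0.0205, 0.3033, 0.0001, 0.0008, -0.7457]
```

{"api": "step_arm", "payload": {
  "moves": [
    [0.22,0.007,0.1,0,0,-0.25],
    [0.44,0.014,0.2,0,0,-0.5],
    [0.68,0.0205,0.303,0,0,-0.7457],
    [0.68,0.0205,0.303,0,0,-0.7457],
    [0.68,0.0205,0.303,0,0,-0.7457],
    [0.68,0.0205,0.303,0,0,-0.7457]
  ]
}}

```text
time_s: 1.48
eef_pos: [0.426, -0.2459, 0.1009]
tool_rot: [0.001, 0.701, 0.714, -0.0]
ft_force: [0.1, -0.3, -0.7]
gripper_width: 0.0426
grasp_force: 0.0
```

```bash
python3 go.py .426 -.244 .014 .0217;  python3 - <<'E'
from h import *
d=get_image("side");P=proj(d,observe()["eef_pos"])[0];print(P)
x,y=map(int,P);a=d["color"][max(y-60,0):y+60,x-75:x+75];cv2.imwrite("pics/a.png",cv2.resize(a,None,fx=5,fy=5,interpolation=cv2.INTER_CUBIC))
E
```

```text
t 1.48 pos [ 0.426  -0.2459  0.1009] w 0.0426 F 0.0 row [0.0082, -0.0003, 0.3476, 0.0018, 0.0022, -0.0044]
[338.65832573 165.65096609]
```

View pics/a.png

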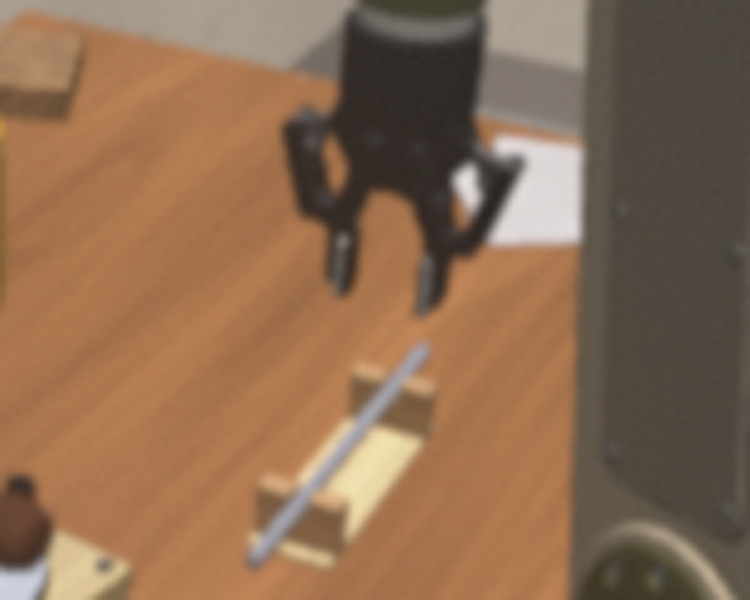

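The open fingers are centred over the rod (tips near crop (342,290) and (428,310)), between the blocks. Next I descend and grip.

{"api": "step_arm", "payload": {
  "moves": [
    [0.008,0,0.17,0,0,0],
    [0.008,0,0.3,0,0,0],
    [0.008,0,0.348,0,0,0],
    [0.008,0,0.348,0,0,0],
    [0.008,0,0.348,0,0,0]
  ]
}}

```text
time_s: 2.15
eef_pos: [0.4266, -0.2427, 0.0143]
tool_rot: [0.001, 0.7, 0.715, 0.0]
ft_force: [-0.6, -1.3, -0.0]
gripper_width: 0.0426
grasp_force: 0.0
```

{"api": "step_arm", "payload": {
  "moves": [
    [0,0,0,0,0,0],
    [0,0,0,0,0,0],
    [0,0,0,0,0,0],
    [0,0,0,0,0,0],
    [0,0,0,0,0,0],
    [0,0,0,0,0,0]
  ],
  "claw": 1,
  "force": 110
}}

```text
time_s: 2.9
eef_pos: [0.4253, -0.2421, 0.014]
tool_rot: [0.0, 0.699, 0.715, -0.001]
ft_force: [-3.4, -0.6, 7.1]
gripper_width: 0.0061
grasp_force: 107.8
```

{"api": "step_arm", "payload": {
  "moves": [
    [0,0,-0.04,0,0,0],
    [0,0,-0.12,0,0,0],
    [0,0,-0.24,0,0,0],
    [0,0,-0.36,0,0,0],
    [0,0,-0.36,0,0,0],
    [0,0,-0.36,0,0,0]
  ]
}}

```text
time_s: 3.65
eef_pos: [0.4256, -0.2413, 0.1026]
tool_rot: [-0.0, 0.699, 0.715, 0.0]
ft_force: [-0.4, 0.6, -1.4]
gripper_width: 0.0065
grasp_force: 107.6
```

```bash
cat > rod.py <<'E'
import sys;from h import *
np.set_printoptions(precision=4,suppress=True)
o=observe();T=get_image("top");S=get_image("side")
for n,d in(("top",T),("side",S)):cv2.imwrite(f"pics/{n}_{o['time_s']:.2f}.png",d["color"])
import pickle;pickle.dump((T,S,o),open("last.pkl","wb"))
q=o["tool_rot"];from scipy.spatial.transform import Rotation as Ro
R=Ro.from_quat([*q[1:],q[0]]).as_matrix();g=o["eef_pos"]-.016*R[:,2];print("tool x",R[:,0],"pos",o["eef_pos"],"g",g,"F",o["grasp_force"],o["ft_force"],o["torque"])
off=float(sys.argv[1]) if len(sys.argv)>1 else .045
E0=[g+(off+.13)*R[:,0],g+(off-.13)*R[:,0]]
for d in(T,S):print("pred",proj(d,E0))
E
python3 rod.py; python3 - <<'E'
import cv2,pickle,numpy as np
T,S,o=pickle.load(open("last.pkl","rb"))
cv2.imwrite("pics/b.png",np.vstack([cv2.resize(T["color"][190:270,290:440],None,fx=3.7,fy=3.7,interpolation=2),cv2.resize(S["color"][100:180,260:410],None,fx=3.7,fy=3.7,interpolation=2)]))
E
```

```text
tool x [-0.0222  0.9998  0.0003] pos [ 0.4256 -0.2413  0.1026] g [ 0.4256 -0.2413  0.1186] F 107.61799335479736 [-0.3842  0.5543 -1.4146] [-0.0976  0.0601 -0.0541]
pred [[312.3572 233.3035]
 [422.4016 230.8778]]
pred [[313.886  189.3521]
 [349.118  148.9824]]
```

View pics/b.png

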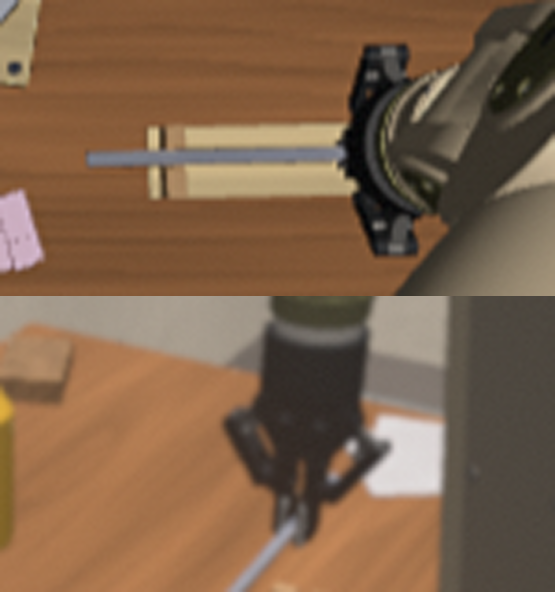

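The rod is lifted. In the top view it runs from the gripper to its tip at about (314,233) px. In the side crop it runs down-left from the fingers. Next I measure any droop.

```bash
cat > fr.py <<'E'
from h import *;import pickle,sys
np.set_printoptions(precision=4,suppress=True)
from scipy.spatial.transform import Rotation as Ro
def measure(off=.045,zz=.016,f0=.03,f1=.42,f1s=.36,f0s=None):
    T,S,o=pickle.load(open("last.pkl","rb"));q=o["tool_rot"]
    R=Ro.from_quat([*q[1:],q[0]]).as_matrix();g=o["eef_pos"]-zz*R[:,2]
    tip=g+(off+.13)*R[:,0];base=g+.02*R[:,0]
    A=fit(T,*proj(T,[tip,base]),((f0,.9),),(1,0));B=fit(S,*proj(S,[tip,base]),((f0s or f0,.85),),(1,0))
    P=line3(T,A[:2],S,B[:2]);u=P[0]-P[1];u/=np.linalg.norm(u)
    print("px",A,B);print("tip top",P[0],"tip side",P[2],"dir",u,"tool x",R[:,0])
    print("yaw rod",-np.arctan2(u[0],u[1]),"pitch",np.arcsin(u[2]),"| tool pitch",np.arcsin(R[2,0]))
    print("line at grip: ",P[1]+u*((g-P[1])@u),"g",g,"tip along tool x",(P[0]-g)@R[:,0])
    return P,u
if __name__=="__main__":measure()
E
python3 fr.py
```

```text
px (array([312.8423, 232.6228]), array([378.0003, 231.0888]), np.float64(0.07528321136979166)) (array([314.3627, 189.7681]), array([336.5636, 164.1161]), np.float64(0.04050754436469812))
tip top [ 0.4234 -0.0681  0.1125] tip side [ 0.4236 -0.0743  0.1125] dir [-0.0237  0.9997 -0.0001] tool x [-0.0222  0.9998  0.0003]
yaw rod 0.023669979034331528 pitch -0.00010200550791040632 | tool pitch 0.00027566577570711115
line at grip:  [ 0.4275 -0.2413  0.1125] g [ 0.4256 -0.2413  0.1186] tip along tool x 0.17327341180853936
```

```bash
python3 go.py .490 -.207 .042 -.1525
```

```text
t 3.75 pos [ 0.425  -0.241   0.1018] w 0.0058 F 107.6 row [0.1297, 0.2633, 0.2391, -0.0023, -0.0017, 0.2223]
```

{"api": "step_arm", "payload": {
  "moves": [
    [0.04,0.08,0.03,0,0,0.06],
    [0.09,0.18,0.1,0,0,0.15],
    [0.13,0.263,0.18,0,0,0.222],
    [0.13,0.263,0.239,0,0,0.222],
    [0.13,0.263,0.239,0,0,0.222],
    [0.13,0.263,0.239,0,0,0.222]
  ]
}}

```text
time_s: 4.5
eef_pos: [0.4901, -0.208, 0.0434]
tool_rot: [-0.0, 0.759, 0.651, -0.0]
ft_force: [0.0, -0.1, -1.0]
gripper_width: 0.0064
grasp_force: 107.7
```

```bash
python3 rod.py; python3 fr.py; python3 - <<'E'
import cv2,pickle,numpy as np
T,S,o=pickle.load(open("last.pkl","rb"))
cv2.imwrite("pics/c.png",np.vstack([cv2.resize(T["color"][160:235,230:380],None,fx=4,fy=4,interpolation=2),cv2.resize(S["color"][170:245,210:360],None,fx=4,fy=4,interpolation=2)]))
E
```

```text
tool x [ 0.1522  0.9884 -0.    ] pos [ 0.4901 -0.208   0.0434] g [ 0.4901 -0.208   0.0594] F 107.73011684417725 [ 0.0103 -0.0659 -1.0142] [-0.0613  0.0122  0.0056]
pred [[297.6484 195.8953]
 [400.1024 211.6507]]
pred [[274.8005 203.9692]
 [327.4103 167.0619]]
px (array([277.2741, 192.1953]), array([358.7975, 204.5943]), np.float64(0.06934547995465003)) (array([275.496 , 203.5677]), array([307.8181, 180.7144]), np.float64(0.038732638986185765))
tip top [0.5264 0.0161 0.057 ] tip side [ 0.5177 -0.0407  0.0571] dir [ 0.1508  0.9886 -0.0025] tool x [ 0.1522  0.9884 -0.    ]
yaw rod -0.15138392178233878 pitch -0.002494804280637225 | tool pitch -3.446424167015477e-05
line at grip:  [ 0.4921 -0.2084  0.0575] g [ 0.4901 -0.208   0.0594] tip along tool x 0.22704673247173282
```

View pics/c.png

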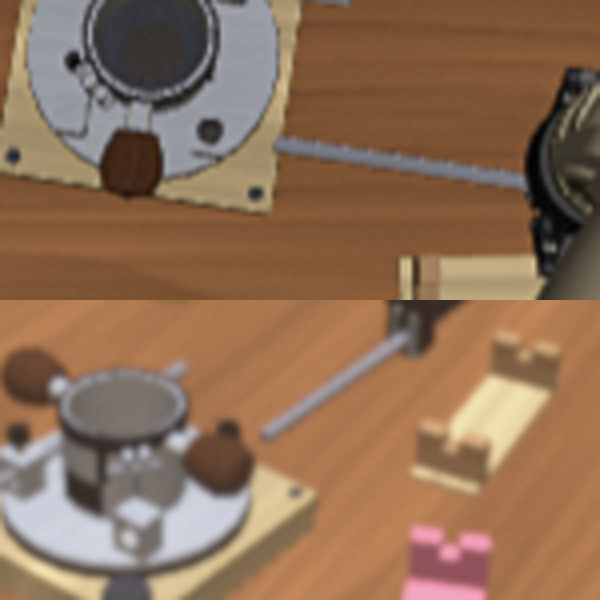

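The top crop shows the rod tip at about (276,145), just short of the flange and in line with the thumbscrew at (210,130). The side crop shows the tip at about (266,433), free and level. I'll compare the rod's line with the fitted rod's and with the thumbscrew.

```bash
cat > rel.py <<'E'
from h import *;import pickle,sys
np.set_printoptions(precision=4,suppress=True)
from scipy.spatial.transform import Rotation as Ro
T,S,o=pickle.load(open("last.pkl","rb"))
q=o["tool_rot"];R=Ro.from_quat([*q[1:],q[0]]).as_matrix();g=o["eef_pos"]-.016*R[:,2]
lead=float(sys.argv[1]);P3=[g+lead*R[:,0],g+.03*R[:,0]]
A=fit(T,*proj(T,P3),((.05,.9),),(0,0));B=fit(S,*proj(S,P3),((.05,.85),),(0,0))
tw=(np.array([215.51,143.605]),np.array([317.148,159.193]));X=[onz(T,p,.058) for p in tw];u=X[0]-X[1];u/=np.linalg.norm(u);n=np.array([u[1],-u[0],0]);m=(X[0]+X[1])/2
b=m-.1*n
for p in A[:2]:
    x=onz(T,p,.058)-b;print("top: along(from final mid)",x@u,"lateral",x@n)
for p in P3: print("FK along",(p-b)@u,"lateral",(p-b)@n,"z",p[2])
# side: lateral-vertical consistency: where side line lies in z given lateral 0 from FK
P=line3(T,A[:2],S,B[:2]);print("3d",P[:2],"std",A[2],B[2])
th=onz(T,np.array([210,130])/4+[229.6,159.6],.09)-b;print("thumb along,lat",th@u,th@n)
E
python3 rel.py .15
```

```text
top: along(from final mid) -0.12050995726283004 lateral 0.0015804810202048791
top: along(from final mid) -0.24068168627706701 lateral 0.0016402159388908039
FK along -0.12042352598362413 lateral -0.00017807396034279986 z 0.05937530014599711
FK along -0.240423524916684 lateral -0.00016261557930635887 z 0.05937943585499671
3d [[ 0.5148 -0.0602  0.0572]
 [ 0.4965 -0.179   0.0576]] std 0.06726581884154474 0.03725057307550965
thumb along,lat -0.05547378684169944 -0.0003407294498596489
```

{"api": "step_arm", "payload": {
  "moves": [
    [0.02,-0.0064,0.0056,0,0,0],
    [0.05,-0.0064,0.0056,0,0,0],
    [0.08,-0.0064,0.0056,0,0,0],
    [0.08,-0.0064,0.0056,0,0,0],
    [0.08,-0.0064,0.0056,0,0,0],
    [0.08,-0.0064,0.0056,0,0,0]
  ]
}}

```text
time_s: 5.35
eef_pos: [0.4923, -0.1879, 0.0419]
tool_rot: [0.0, 0.759, 0.651, -0.0]
ft_force: [0.6, 0.2, -1.4]
gripper_width: 0.006
grasp_force: 107.7
```

```bash
python3 rod.py; python3 rel.py .12
```

```text
tool x [ 0.1519  0.9884 -0.0002] pos [ 0.4923 -0.1879  0.0419] g [ 0.4923 -0.1879  0.0579] F 107.73009181022644 [ 0.5689  0.2245 -1.3899] [-0.0729 -0.009   0.0231]
pred [[289.5951 195.1   ]
 [391.8967 210.8026]]
pred [[270.3182 207.9088]
 [323.9959 170.1163]]
top: along(from final mid) -0.13014526440432234 lateral 0.0005089995362704707
top: along(from final mid) -0.22014774501473822 lateral 0.0005045363126456666
FK along -0.13014629113308118 lateral -0.0010949948049328666 z 0.05787425012193757
FK along -0.22014628196109612 lateral -0.0010593893370044259 z 0.05789382581820696
3d [[ 0.5125 -0.0698  0.0548]
 [ 0.4987 -0.159   0.055 ]] std 0.05633274332123654 0.038770875144276365
thumb along,lat -0.05547378684169944 -0.0003407294498596489
```

{"api": "step_arm", "payload": {
  "moves": [
    [0.015,-0.0025,0,0,0,0],
    [0.03,-0.0025,0,0,0,0],
    [0.04,-0.0025,0,0,0,0],
    [0.05,-0.0025,0,0,0,0],
    [0.06,-0.0025,0,0,0,0],
    [0.06,-0.0025,0,0,0,0]
  ]
}}

```text
time_s: 6.2
eef_pos: [0.494, -0.1726, 0.0419]
tool_rot: [0.0, 0.759, 0.651, -0.0]
ft_force: [0.5, -0.2, -1.9]
gripper_width: 0.0064
grasp_force: 107.7
```

{"api": "step_arm", "payload": {
  "moves": [
    [0.02,0,0,0,0,0],
    [0.04,0,0,0,0,0],
    [0.06,0,0,0,0,0],
    [0.08,0,0,0,0,0],
    [0.1,0,0,0,0,0],
    [0.12,0,0,0,0,0],
    [0.14,0,0,0,0,0],
    [0.16,0,0,0,0,0],
    [0.18,0,0,0,0,0],
    [0.19,0,0,0,0,0],
    [0.19,0,0,0,0,0]
  ]
}}

```text
time_s: 7.58
eef_pos: [0.5012, -0.1257, 0.0419]
tool_rot: [0.0, 0.759, 0.651, -0.0]
ft_force: [0.1, -0.1, -1.7]
gripper_width: 0.0065
grasp_force: 107.7
```

```bash
python3 rod.py; python3 rel.py .11
```

```text
tool x [ 0.1514  0.9885 -0.0001] pos [ 0.5012 -0.1257  0.0419] g [ 0.5012 -0.1257  0.0579] F 107.7303421497345 [ 0.0573 -0.1331 -1.6906] [-0.09    0.0195 -0.0033]
pred [[264.8668 191.63  ]
 [367.1111 207.2758]]
pred [[255.1359 218.8799]
 [312.5262 178.4045]]
top: along(from final mid) -0.07731351048131997 lateral -0.00047763573524353225
top: along(from final mid) -0.15731526346494754 lateral -0.0003968807535966415
FK along -0.07731488530407178 lateral -0.0019047044159711012 z 0.057899174714223525
FK along -0.1573148542633206 lateral -0.0018348883445325117 z 0.057908778640544945
3d [[ 0.5196 -0.0172  0.0551]
 [ 0.5074 -0.0965  0.0555]] std 0.049120768735924164 0.03599718799464403
thumb along,lat -0.05547378684169944 -0.0003407294498596489
```

{"api": "step_arm", "payload": {
  "moves": [
    [0.02,0.001,0,0,0,0],
    [0.04,0.001,0,0,0,0],
    [0.06,0.001,0,0,0,0],
    [0.08,0.001,0,0,0,0],
    [0.1,0.001,0,0,0,0],
    [0.12,0.001,0,0,0,0],
    [0.13,0.001,0,0,0,0],
    [0.14,0.001,0,0,0,0],
    [0.15,0.001,0,0,0,0],
    [0.16,0.001,0,0,0,0],
    [0.16,0.001,0,0,0,0]
  ]
}}

```text
time_s: 9.05
eef_pos: [0.5075, -0.0862, 0.0419]
tool_rot: [0.0, 0.759, 0.651, -0.0]
ft_force: [-0.1, 0.5, -1.6]
gripper_width: 0.0064
grasp_force: 107.7
```

{"api": "step_arm", "payload": {
  "moves": [
    [0.02,0,0,0,0,0],
    [0.04,0,0,0,0,0],
    [0.06,0,0,0,0,0],
    [0.08,0,0,0,0,0],
    [0.1,0,0,0,0,0],
    [0.12,0,0,0,0,0],
    [0.12,0,0,0,0,0]
  ]
}}

```text
time_s: 9.93
eef_pos: [0.512, -0.0563, 0.0419]
tool_rot: [0.0, 0.759, 0.651, -0.0]
ft_force: [0.4, -0.3, -2.4]
gripper_width: 0.0057
grasp_force: 107.7
```

```bash
python3 rod.py; python3 rel.py .03; python3 - <<'E'
import cv2,pickle,numpy as np
T,S,o=pickle.load(open("last.pkl","rb"))
cv2.imwrite("pics/d.png",np.vstack([cv2.resize(T["color"][130:205,210:360],None,fx=4,fy=4,interpolation=2),cv2.resize(S["color"][180:255,180:330],None,fx=4,fy=4,interpolation=2)]))
E
```

```text
tool x [ 0.1511  0.9885 -0.0001] pos [ 0.512  -0.0563  0.0419] g [ 0.512  -0.0563  0.0579] F 107.72994875907898 [ 0.3618 -0.3095 -2.4486] [-0.0444 -0.0296 -0.0064]
pred [[237.3303 187.3353]
 [339.4969 202.9382]]
pred [[236.4447 231.9915]
 [298.5067 188.2068]]h.py:10: RuntimeWarning: invalid value encountered in divide
  u=(p1-p0);L=np.linalg.norm(u);u/=L;n=np.array([-u[1],u[0]])
Traceback (most recent call last):
  File "rel.py", line 7, in <module>
    A=fit(T,*proj(T,P3),((.05,.9),),(0,0));B=fit(S,*proj(S,P3),((.05,.85),),(0,0))
  File "h.py", line 12, in fit
    V=smp(S,p0+t[:,None,None]*u+o[None,:,None]*n)
  File "h.py", line 5, in smp
    def smp(S,p): return cv2.remap(S,p[...,0].astype(np.float32),p[...,1].astype(np.float32),cv2.INTER_LINEAR)
                         ~~~~~~~~~^^^^^^^^^^^^^^^^^^^^^^^^^^^^^^^^^^^^^^^^^^^^^^^^^^^^^^^^^^^^^^^^^^^^^^^^^^^^
cv2.error: OpenCV(4.12.0) /io/opencv/modules/imgproc/src/imgwarp.cpp:1703: error: (-215:Assertion failed) !_map1.empty() in function 'remap'
```

View pics/d.png

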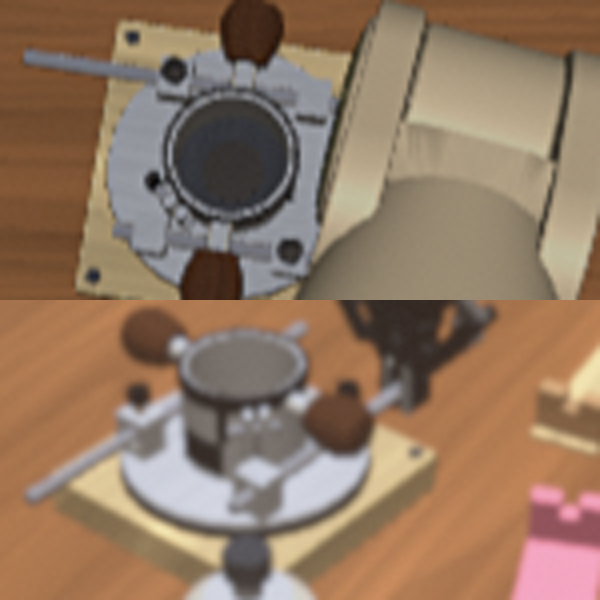

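The rod now spans both bushings: its tip shows at about (115,230) in the top crop and (235,500) in the side crop, and the fitted rod is unmoved. I'll advance a little so its centre of mass sits between the bushings, then regrip further back.

{"api": "step_arm", "payload": {
  "moves": [
    [0.016,0,0,0,0,0],
    [0.032,0,0,0,0,0],
    [0.048,0,0,0,0,0],
    [0.048,0,0,0,0,0]
  ]
}}

```text
time_s: 10.52
eef_pos: [0.5138, -0.0445, 0.0419]
tool_rot: [0.0, 0.759, 0.651, -0.0]
ft_force: [0.4, -0.5, -1.2]
gripper_width: 0.0062
grasp_force: 107.7
```

{"api": "step_arm", "payload": {
  "moves": [
    [0,0,0,0,0,0],
    [0,0,0,0,0,0],
    [0,0,0,0,0,0],
    [0,0,0,0,0,0]
  ],
  "claw": 0.5
}}

```text
time_s: 11.02
eef_pos: [0.5139, -0.0449, 0.042]
tool_rot: [0.0, 0.759, 0.651, 0.0]
ft_force: [0.1, 0.3, 0.9]
gripper_width: 0.0216
grasp_force: 0.0
```

{"api": "step_arm", "payload": {
  "moves": [
    [-0.05,0,0,0,0,0],
    [-0.13,0,0,0,0,0],
    [-0.21,0,0,0,0,0],
    [-0.26,0,0,0,0,0],
    [-0.288,0,0,0,0,0],
    [-0.288,0,0,0,0,0],
    [-0.288,0,0,0,0,0]
  ]
}}

```text
time_s: 11.9
eef_pos: [0.5029, -0.1156, 0.0419]
tool_rot: [-0.0, 0.759, 0.651, -0.0]
ft_force: [0.1, 0.3, 0.1]
gripper_width: 0.0215
grasp_force: 0.0
```

```bash
python3 rod.py .117; python3 - <<'E'
import cv2,pickle,numpy as np
T,S,o=pickle.load(open("last.pkl","rb"))
cv2.imwrite("pics/e.png",np.vstack([cv2.resize(T["color"][130:205,210:360],None,fx=4,fy=4,interpolation=2),cv2.resize(S["color"][160:235,210:360],None,fx=4,fy=4,interpolation=2)]))
E
```

```text
tool x [0.1514 0.9885 0.0001] pos [ 0.5029 -0.1156  0.0419] g [ 0.5029 -0.1156  0.0579] F 0.0 [0.149  0.2969 0.0952] [ 0.0159 -0.005   0.012 ]
pred [[232.6307 186.6367]
 [334.7801 202.2653]]
pred [[233.1238 234.3451]
 [296.0604 189.9791]]
```

View pics/e.png

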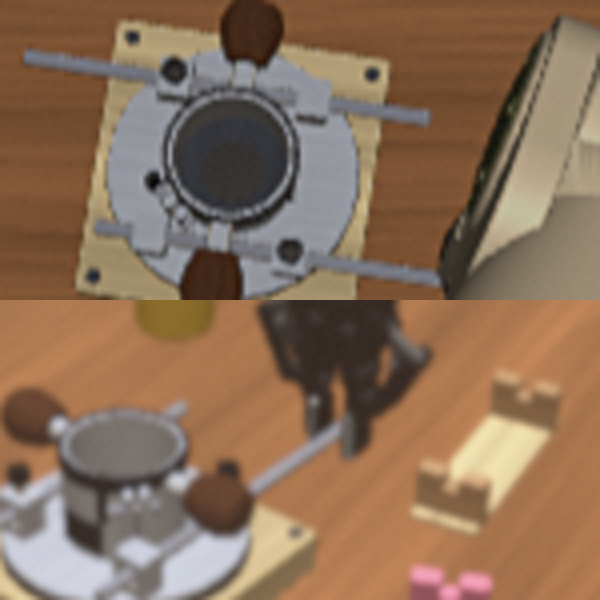

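The top crop shows the loose rod's leading tip at (93,227), with the rear running into the fingers. The side crop shows the fingers straddling its rear end. Regrip and push about 62 mm.

{"api": "step_arm", "payload": {
  "moves": [
    [0,0,0,0,0,0],
    [0,0,0,0,0,0],
    [0,0,0,0,0,0],
    [0,0,0,0,0,0],
    [0,0,0,0,0,0]
  ],
  "claw": 1,
  "force": 70
}}

```text
time_s: 12.62
eef_pos: [0.5028, -0.1159, 0.0419]
tool_rot: [-0.0, 0.759, 0.651, -0.0]
ft_force: [-0.1, -0.4, 0.1]
gripper_width: 0.0077
grasp_force: 68.3
```

{"api": "step_arm", "payload": {
  "moves": [
    [0.01,0,-0.004,0,0,0],
    [0.03,0,-0.004,0,0,0],
    [0.05,0,-0.004,0,0,0],
    [0.07,0,-0.004,0,0,0],
    [0.09,0,-0.004,0,0,0],
    [0.11,0,-0.004,0,0,0],
    [0.13,0,-0.004,0,0,0],
    [0.15,0,-0.004,0,0,0],
    [0.17,0,-0.004,0,0,0],
    [0.19,0,-0.004,0,0,0],
    [0.21,0,-0.004,0,0,0],
    [0.23,0,-0.004,0,0,0],
    [0.248,0,-0.004,0,0,0],
    [0.248,0,-0.004,0,0,0],
    [0.248,0,-0.004,0,0,0]
  ]
}}

```text
time_s: 14.5
eef_pos: [0.5124, -0.0542, 0.0429]
tool_rot: [-0.0, 0.759, 0.651, 0.0]
ft_force: [0.5, 1.9, 0.5]
gripper_width: 0.0077
grasp_force: 68.3
```

```bash
python3 rod.py .115; cat > end.py <<'E'
from h import *;import pickle
np.set_printoptions(precision=4,suppress=True)
T,S,o=pickle.load(open("last.pkl","rb"))
tw=fit(T,(215.5,143.6),(317.1,159.2),((.03,.2),(.82,.97)),(1,0))
X=[onz(T,p,.058) for p in(np.array([215.51,143.605]),np.array([317.148,159.193]))];u=X[0]-X[1];u/=np.linalg.norm(u);n=np.array([u[1],-u[0],0]);m=(X[0]+X[1])/2
b=m-.1*n
e=proj(T,[b+.13*u,b+.095*u]);A=fit(T,*e,((.1,.9),),(1,0))
for q in(tw[0],):print("twin +end along",(onz(T,q,.058)-m)@u)
for q in A[:2]:x=onz(T,q,.058)-b;print("rod along",x@u,"lat",x@n,A[2])
cv2.imwrite("pics/f.png",np.vstack([cv2.resize(T["color"][130:205,200:350],None,fx=4,fy=4,interpolation=2),cv2.resize(S["color"][180:255,180:330],None,fx=4,fy=4,interpolation=2)]))
E
python3 end.py
```

```text
tool x [0.1513 0.9885 0.0009] pos [ 0.5124 -0.0542  0.0429] g [ 0.5124 -0.0542  0.0589] F 68.34224224090576 [0.4982 1.8545 0.4742] [ 0.2332 -0.0062 -0.0197]
pred [[208.9709 182.9185]
 [311.1645 198.56  ]]
pred [[215.5102 246.2913]
 [283.0773 198.7908]]h.py:14: RuntimeWarning: invalid value encountered in divide
  c=(V*o).sum(1)/V.sum(1);k=np.ones(len(c),bool)
Traceback (most recent call last):
  File "end.py", line 4, in <module>
    tw=fit(T,(215.5,143.6),(317.1,159.2),((.03,.2),(.82,.97)),(1,0))
  File "h.py", line 16, in fit
    q=np.polyfit(t[k],c[k],1);r=c-np.polyval(q,t);k=abs(r)<max(2.0*r[k].std(),.1)
TypeError: expected non-empty vector for x
```

```bash
sed -i 's/,(.82,.97)),(1,0))$/,),(1,0))/' end.py; python3 end.py
```

```text
twin +end along 0.13041957324431713
rod along 0.13125653829803277 lat -0.00029226779406393594 0.04672195125065704
rod along 0.09499702067429412 lat -0.00024676651594176277 0.04672195125065704
```

View pics/f.png

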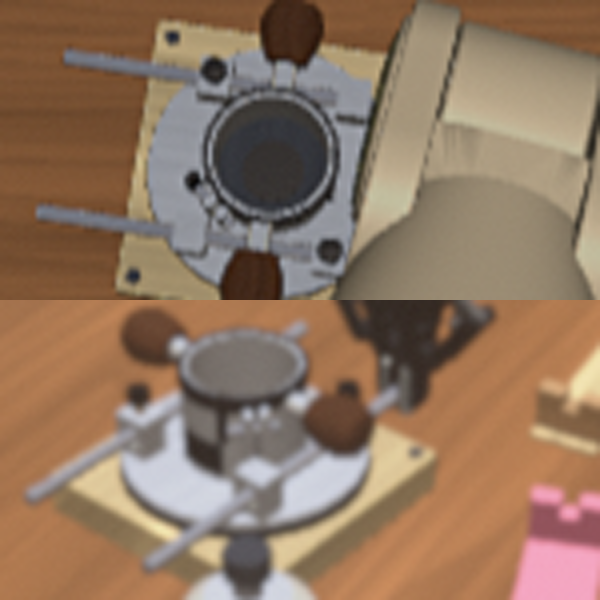

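Both rods' +y ends stand level, about 1 mm apart: (65,57) for the fitted rod and (40,212) for the loose one in the top crop. The loose rod is 0.3 mm off the bore axis sideways. I'm handing in while it is still gripped.

```bash
python3 -c "
from workcell import *
o=observe();print(o['grasp_force'],abs(o['dq']).max());print(finish_job())"
```

```text
68.3463728427887 0.0024658570217530465
the job is handed in; nothing more can be done
None
```

The loose rod is through both bushings and still gripped (68 N), with its +y end measured about 1 mm from level with the fitted rod's; the fitted rod read unmoved, and the job is handed in at about 14.6 s, with no verdict returned.

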